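# Seat the loading plate on its locating pins

### The job

The aluminium loading plate has been left propped on top of the two locating pins of the force bench's black bed. Nudge it sideways with your fingertips, without picking it up, until both of its holes drop over the pins and it lies flat on the bed, then take the hand away. Leave the weight, the adapter and the screwdriver where they stand.

Things in the scene. Friction and masses are not known exactly. Their poses are not given: they have to be found in the camera images.
- bed: Black-painted steel bed fixed to the bench, 220 (x) x 250 (y) mm, its flat top 25 mm above the bench. Origin: centre of its underside, on the bench surface; z up. Two steel pins and two brass rest posts stand on it, all 9 mm tall: the propped plate lies level on their tips. The seated plate is centred on the bed and square with it.
- post_left (a point): Top centre of the left brass rest post, 12 mm across, 9 mm tall, at x = -70, y = +35 mm in the bed's frame. The seated plate lies just in front of the posts: they end at x = -64, its edge comes to x = -60 mm.
- post_right (a point): Top centre of the right rest post, same shape, at x = -70, y = -35 mm in the bed's frame.
- seat (a point): Centre of the bed's flat top, 25 mm above the bench; axes as the bed's. The seated plate's origin comes to this point.
- pin_left (a point): Tip of the left locating pin, 9 mm above the bed's top, at x = +15, y = +60 mm in the bed's frame. Steel pin, 12 mm across for its lowest 3 mm, then a cone that narrows to a 4 mm flat at the tip. Hidden under the plate at the start.
- pin_right (a point): Tip of the right locating pin, same shape, at x = +15, y = -60 mm in the bed's frame.
- plate: Loose aluminium plate, 120 (x) x 170 (y) x 10 mm, about 0.6 kg. Origin: centre of its underside; axes along its edges, z up. Starts level, 24 to 32 mm short of its seat (towards the bed's -x), up to 15 mm aside, turned up to 0.12 rad. It drops when both holes are within about 4 mm of the pins and its -x edge has passed the posts; the cones then centre it.
- hole_left (a point): Centre of the plate's left hole on its underside, at x = +15, y = +60 mm in the plate's frame. The hole is 14 mm across; it belongs over the left pin.
- hole_right (a point): Centre of the plate's right hole on its underside, at x = +15, y = -60 mm in the plate's frame; it belongs over the right pin.
- weight: Bystander: loose steel test weight, 56 mm across, 68 mm tall with a small knob on top, left (+y) of the bed. Origin: centre of its underside.
- adapter: Bystander: loose brass spool-shaped adapter, 44 mm across, 46 mm tall, right (-y) of the bed. Origin: centre of its underside.
- driver: Bystander: loose screwdriver, 170 mm long, lying crosswise beyond the bed (+x side). Origin: middle of its underside.

How it is judged:
By the outcome, as a careful person would: the job done as asked, in the order asked, and still so for the second after the job is handed in, with the robot touching nothing.
It also fails if it takes over 64 s, if anything falls off the work surface, if the arm or the gripper's body presses on something with over 40 N, if the wrist force passes 120 N, or if a joint passes its speed limit or range.

### The arm

A 6-joint arm with a two-finger parallel gripper is mounted at the origin on the work surface. World frame = base frame: x ahead of the robot, y to its left, z up, the work surface at z = 0. Lengths are in m, angles in rad, forces in N, time in s.
With the tool pointing down it reaches from about 0.375 to 0.975 m from the base axis. Payload 3.8 kg.
Tool frame: the origin (TCP) lies midway between the tips of the shut fingers; the grasp point (between the pads) lies 19 mm behind it; z points along the fingers, y is the line along which they close (so a half turn about z gives the same grasp; the last joint's range is limited). The gripper opens to 88 mm and grips with 3 to 60 N. Pads are 18 mm wide; open, the fingers measure 123 mm over their backs; the gripper's body (75 mm by 187 mm) begins 45 mm behind the grasp point.
Start: joints at [1.223, 0.264, 1.604, -0, 1.274, -0.037], TCP at [0.206, 0.643, 0.239] pointing down, gripper open.
Joint ranges: [-2.63, 2.63], [-0.94, 2.18], [0.31, 2.57], [-1.31, 4.45], [0, 2.66], [-2.55, 2.55]. Speed limits (rad/s): [2.57, 2.57, 3.14, 3.14, 3.14, 3.14].

### API

Orientations are given as a rotation vector (axis times angle).
In Python, from cell import manip, inverse_kinematics, cams, order gives the robot as it stands. Calls block until the motion is done:
- manip.move_pose(position, orientation): joint-space move of the TCP to a pose.
- manip.move_linear(position, rate=0.15, rot=None): straight line of the TCP; rot=None keeps the orientation; rate is the mean speed in m/s.
- manip.set_joints(angles): joint-space move.
- manip.set_gripper(opening, force=None): finger opening in m; force is the grip in N (None keeps the last); returns when the fingers have stopped.
- manip.dwell(seconds).
- inverse_kinematics(position, orientation): joint angles nearest the present ones, or None.
- manip.state(): the state.
- cams.capture(name): name is "scene" or "top" or "wrist"; returns a dict with "image" (400x640x3 uint8, blue, green, red), "z_map" (400x640 float32, m along the optical axis (not along the pixel's ray), 0 where there is no reading), "intrinsics" (3x3 intrinsics, pixels), "position" and "orientation" of the camera in the world; the wrist camera has in their place "T_tool_cam" (4x4, takes a point from camera to tool coordinates, whose origin is the TCP and whose axes are the flange's). Camera axes: x right, y down, z forward; pixel columns grow to the right and rows downward; lengths in m; the calibration is good to about 2 mm. A picture is of the moment at which its call begins: read the wrist's pose just before it.
A pose or a line that the arm cannot do raises manip.IKError and nothing moves.
- order.close_job(): hands the job in; it is judged then, once.
The state is a dict: "clock": time; "joint_pos": joint angles; "joint_velocities": joint speeds; "tau": joint torques, N m; "tool_pos": TCP position; "tcp_rot": TCP orientation; "contact_force": force on the tool from outside, world axes, zero at the start; "moment": the same for the moment, N m; "gripper_width": finger opening in m; "grasp_force": force on a finger pad.
Only numpy, scipy, OpenCV 4.12 (cv2) and the standard library are available. Lean on these libraries where they do the work, as an engineer would, in place of code of your own. Each camera call takes 0.05 s, during which the arm holds its last target. There are 200 camera calls.

## Working session

There is one attempt and no reset: what is moved stays moved. The work goes in short steps, each a Python script; the robot and the scene stay as the last script left them, time stands still between calls to the robot, and variables do not carry over. Pictures are saved under pics/ and viewed, at most 10 in all, crops included, and the job is handed in when it is done.

```bash
ls; mkdir -p pics; python3 - <<'E'
from cell import manip,cams
import cv2,numpy as np
s=manip.state();print(s['clock'],s['tool_pos'],s['tcp_rot'],s['gripper_width'])
for n in("scene","top"):
    c=cams.capture(n);cv2.imwrite(f'pics/{n}0.png',c['image']);print(n,c['intrinsics'],c['position'],c['orientation'])
    np.savez(f'{n}0.npz',**c)
E
```

```text
pics
0.0 [0.20620022 0.64198822 0.23740565] [-0.48616892 -3.10334244  0.00343901] 0.0878018173604139
scene [[363.0300866    0.         316.98240135]
 [  0.         363.0300866  201.81855473]
 [  0.           0.           1.        ]] [ 1.17356163 -0.0539486   0.62914668] [-1.90248523 -1.56830909  0.6191544 ]
top [[450.46892946   0.         323.17793778]
 [  0.         450.46892946 200.98459087]
 [  0.           0.           1.        ]] [0.49985259 0.0451265  1.02017252] [-2.15750328  2.11115021 -0.18365305]
```

View pics/top0.png

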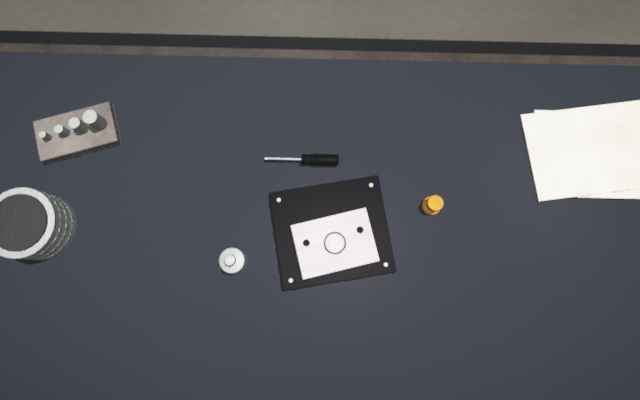

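View pics/scene0.png

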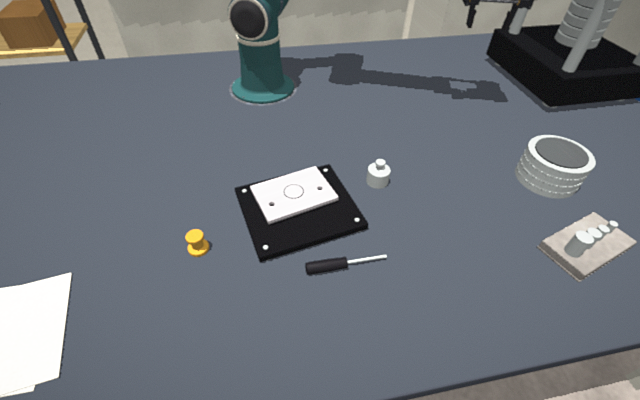

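The top view shows the bed at about (332,233) px, turned slightly. The plate's centre is at about (335,243), with its holes at (306,243) and (360,230). The weight is at (232,261), the adapter at (432,205) and the driver at (302,160). Next I'll get a rough fix and take a close wrist look.

```bash
cat > h.py <<'E'
import numpy as np,cv2
from scipy.spatial.transform import Rotation as R
def cast(K,p,Rm,uv,z):
    uv=np.atleast_2d(uv).astype(float)
    d=np.c_[uv,np.ones(len(uv))]@np.linalg.inv(K).T@Rm.T
    return (p+d*((z-p[2])/d[:,2])[:,None])[:,:2]
def rect(mask,near):
    """min-area rectangle and its sub-pixel quad of the blob nearest a pixel"""
    cs,_=cv2.findContours(mask,cv2.RETR_EXTERNAL,cv2.CHAIN_APPROX_NONE)
    cs=[c for c in cs if cv2.contourArea(c)>800]
    return max(cs,key=lambda c:cv2.pointPolygonTest(c,near,True))
def pose(pts,lx):
    """centre & yaw from world contour points; lx = short side (x)"""
    (c,wh,a)=cv2.minAreaRect((pts*1000).astype(np.float32))
    a=np.radians(a); a=(a+np.pi/4)%(np.pi/2)-np.pi/4
    return np.array(c)/1000,a,np.array(wh)
E
python3 - <<'E'
from h import *
c=dict(np.load('top0.npz'));K=c['intrinsics'];p=c['position'];Rm=R.from_rotvec(c['orientation']).as_matrix()
g=c['image'].max(2);print(g[200:280:10,285], g[150,200:260:20],g[245,310:330:5])
pm=(g>120).astype(np.uint8);k=rect(pm,(335,243));
print('plate',pose(cast(K,p,Rm,k[:,0],.044),.12))
bm=((g<28)|(g>120)).astype(np.uint8)
bm=cv2.morphologyEx(bm,cv2.MORPH_OPEN,np.ones((5,5)));k=rect(bm,(332,233))
print('bed',pose(cast(K,p,Rm,k[:,0],.025),.22))
for n,uv,z in(('weight',(232,261),.06),('adapter',(432,204),.046),('driver',(302,160),.01),('holes',[(306,243),(360,230)],.044)):print(n,cast(K,p,Rm,uv,z))
from cell import manip
s=manip.state();print(R.from_rotvec(s['tcp_rot']).as_matrix())
from cell import cams
print(cams.capture('wrist')['T_tool_cam'])
E
```

```text
[49 51 53 55 57 57 56 57] [87 87 86] [241 242 242 188]
plate (array([0.5759129 , 0.01818472]), np.float64(0.25884710728322835), array([122.16316986, 171.77412415]))
bed (array([0.57739331, 0.01766034]), np.float64(0.2588473569545806), array([124.54098511, 175.11755371]))
weight [[0.53080555 0.23405343]]
adapter [[ 0.6645921  -0.19458487]]
driver [[0.76711101 0.09516154]]
holes [[ 0.57335072  0.0794191 ]
 [ 0.60412337 -0.03721421]]
[[-9.52096155e-01  3.05798108e-01 -6.54976067e-04]
 [ 3.05798807e-01  9.52094230e-01 -1.91498906e-03]
 [ 3.79989040e-05 -2.02354462e-03 -9.99997952e-01]]
[[ 7.87775345e-04 -9.54459696e-01 -2.98338849e-01  7.80284278e-02]
 [ 9.99999635e-01  6.53440999e-04  5.50018748e-04 -7.90239275e-04]
 [-3.30023892e-04 -2.98339174e-01  9.54459862e-01 -1.46584132e-01]
 [ 0.00000000e+00  0.00000000e+00  0.00000000e+00  1.00000000e+00]]
```

```bash
cat >> h.py <<'E'
def toolrot(yaw):  # pointing down, tool y along +y of a frame turned by yaw, tool x backwards
    return (R.from_euler('z',yaw)*R.from_matrix(np.diag([-1.,1,-1]))).as_rotvec()
def measure(c,p,Rm,K,tag=None,zp=.044,seed=(.58,.018)):
    g=c['image'].max(2)
    q=Rm.T@(np.array([*seed,zp])-p);u=K@q;u=tuple((u/u[2])[:2])
    k=rect((g>120).astype(np.uint8),u)
    P=pose(cast(K,p,Rm,k[:,0],zp),.12)
    b=((g<72)|(g>120)).astype(np.uint8)
    b=cv2.morphologyEx(b,cv2.MORPH_OPEN,np.ones((7,7)));kb=rect(b,u)
    B=pose(cast(K,p,Rm,kb[:,0],.025),.22)
    if tag:
        im=c['image'].copy();cv2.drawContours(im,[k],-1,(0,0,255),1);cv2.drawContours(im,[kb],-1,(0,255,0),1);cv2.imwrite(f'pics/{tag}.png',im)
    Rb=np.array([[np.cos(B[1]),-np.sin(B[1])],[np.sin(B[1]),np.cos(B[1])]])
    print('plate',P,'\nbed',B,'\nrel mm',(P[0]-B[0])@Rb*1000,P[1]-B[1])
def wrist(cams,manip,tag,**k):
    s=manip.state();c=cams.capture('wrist')
    T=np.eye(4);T[:3,:3]=R.from_rotvec(s['tcp_rot']).as_matrix();T[:3,3]=s['tool_pos'];T=T@c['T_tool_cam']
    np.savez(tag+'.npz',T=T,**c)
    try: measure(c,T[:3,3],T[:3,:3],c['intrinsics'],tag,**k)
    except Exception as e: print(e);cv2.imwrite(f'pics/{tag}.png',c['image'])
E
python3 - <<'E'
from h import *
from cell import manip,cams
c=dict(np.load('top0.npz'));measure(c,c['position'],R.from_rotvec(c['orientation']).as_matrix(),c['intrinsics'],'top1')
manip.move_pose([.59,.02,.30],toolrot(.15));print(manip.state()['clock'])
wrist(cams,manip,'w1')
E
```

```text
plate (array([0.5759129 , 0.01818472]), np.float64(0.25884710728322835), array([122.16316986, 171.77412415])) 
bed (array([0.60108014, 0.02607781]), np.float64(0.1841401123843257), array([222.40684509, 254.33123779])) 
rel mm [-26.18699508  -3.15149675] 0.07470699489890265
2.75
plate (array([0.57446991, 0.01881385]), np.float64(0.26043242050112525), array([121.96257019, 170.77722168])) 
bed (array([0.59923364, 0.02638864]), np.float64(0.1862337564752915), array([219.59455872, 250.77757263])) 
rel mm [-25.7380737   -2.85858146] 0.07419866402583375
```

View pics/w1.png

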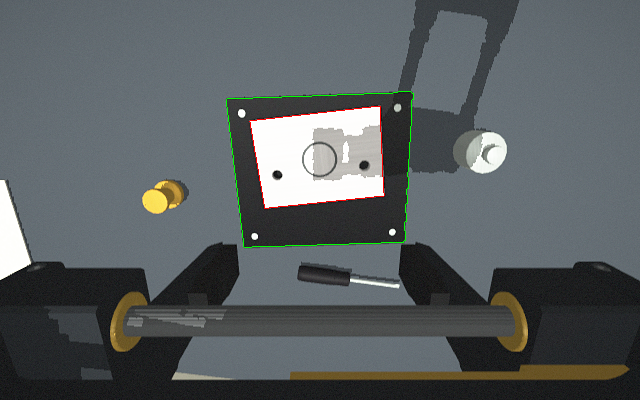

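The wrist picture shows clean fits: the plate at about (318,160) px and the bed outline at about (320,170). The top view agrees. Relative to the bed the plate sits at −26 mm, −3 mm and +0.074 rad. I'll square it up and push with two open fingertips on its −x edge, stopping short of the seat.

```bash
cat >> h.py <<'E'
BC=np.array([.5999,.0262]);BY=.1855
def W(x,y,z):  # bed frame mm -> world
    c,s=np.cos(BY),np.sin(BY);return [*(BC+np.array([c*x-s*y,s*x+c*y])/1000),z/1000]
E
python3 - <<'E'
from h import *
from cell import manip,cams
r=toolrot(BY)
manip.move_pose(W(-115,-2,120),r)
manip.move_linear(W(-115,-2,38.5),rate=.1)
s=manip.state();print(s['clock'],s['tool_pos'],W(-115,-2,38.5),s['contact_force'])
for x in(-100,-95,-90,-85,-80):
    manip.move_linear(W(x,-2,38.5),rate=.03);s=manip.state();print(x,s['contact_force'].round(1),s['tool_pos'].round(4))
c=cams.capture('top');measure(c,c['position'],R.from_rotvec(c['orientation']).as_matrix(),c['intrinsics'],'top2')
c=cams.capture('scene');cv2.imwrite('pics/scene2.png',c['image'][120:280,180:440].repeat(3,0).repeat(3,1))
E
```

```text
4.6083 [0.48798366 0.00299036 0.03909827] [np.float64(0.487241798189748), np.float64(0.0030239441474497995), 0.0385] [ 0.54781456 -0.40199322 -0.9638528 ]
-100 [-1.7 -0.3  1.3] [0.5018 0.0058 0.0384]
-95 [-5.1 -0.   4.2] [0.5055 0.007  0.038 ]
-90 [-4.   1.1 -0.8] [0.511  0.0078 0.0379]
-85 [-2.2  0.1 -2. ] [0.5167 0.0085 0.0382]
-80 [-1.6 -0.1 -2. ] [0.5218 0.0094 0.0384]
plate (array([0.58515649, 0.0154464 ]), np.float64(0.18631987644704195), array([137.88946533, 171.84558105])) 
bed (array([0.48426801, 0.04488638]), np.float64(-0.06945377649066664), array([270.60546875, 493.04013062])) 
rel mm [102.68832599 -22.36753938] 0.2557736529377086
```

View pics/scene2.png

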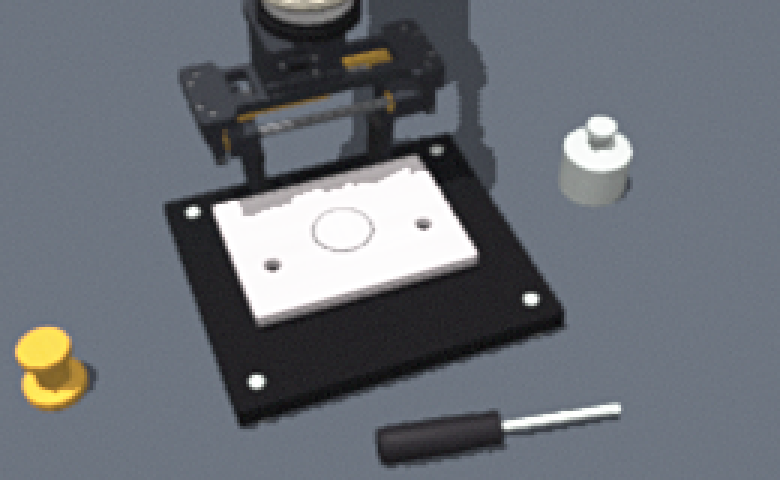

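The plate is now square with the bed (0.186 against 0.186 rad), and both fingertips are on its −x edge. I'll back off and take a close look to get the lateral offset.

```bash
python3 - <<'E'
from h import *
from cell import manip,cams
manip.move_linear(W(-95,-2,38.5),rate=.1)
manip.move_linear(W(-95,-2,110),rate=.15)
manip.move_pose(W(-10,0,300),toolrot(BY))
manip.dwell(.2);wrist(cams,manip,'w2');print(manip.state()['clock'])
c=cams.capture('top');measure(c,c['position'],R.from_rotvec(c['orientation']).as_matrix(),c['intrinsics'])
E
```

```text
plate (array([0.58861212, 0.01704022]), np.float64(0.18582765769856802), array([126.28678894, 170.88160706])) 
bed (array([0.6957251 , 0.04722089]), np.float64(0.1851752664552826), array([ 635.79602051, 1177.93981934])) 
rel mm [-110.83860004   -9.94318199] 0.0006523912432854218
8.6417
plate (array([0.5606441 , 0.00997412]), np.float64(0.187051596601298), array([ 67.175354  , 170.09512329])) 
bed (array([ 0.59368616, -0.01838914]), np.float64(0.18370315422847094), array([191.68017578, 325.23706055])) 
rel mm [-27.30492183  33.92187174] 0.003348442372827054
```

Shadows spoil the bed mask here. With the known bed pose the plate is square but about 7 mm off to −y. I'll nudge it +y with the fingertips on its −y edge.

```bash
python3 - <<'E'
from h import *
from cell import manip,cams,inverse_kinematics
for d in(1,-1):
    r=toolrot(BY+d*np.pi/2);q=inverse_kinematics(W(-12,-115,110),r)
    print(d,q)
    if q is not None and abs(q[5])<2.4: break
manip.set_gripper(.06)
manip.move_pose(W(-12,-113,110),r)
manip.move_linear(W(-12,-113,38.5),rate=.12)
for y in(-105,-101,-97,-94.5):
    manip.move_linear(W(-12,y,38.5),rate=.03);s=manip.state();print(y,s['contact_force'].round(1),s['tool_pos'].round(4))
manip.move_linear(W(-12,-112,38.5),rate=.1)
manip.move_linear(W(-12,-112,110),rate=.15)
manip.set_gripper(.086)
manip.move_pose(W(-10,0,300),toolrot(BY))
manip.dwell(.2);wrist(cams,manip,'w3');print(manip.state()['clock'])
E
```

```text
1 None
-1 [-1.85551547e-01  2.62059465e-01  1.85646962e+00 -4.44089210e-16
  1.02306357e+00 -3.71051547e-01]
-105 [ 0.3 -0.2 -0.2] [ 0.6077 -0.079   0.039 ]
-101 [-0.5 -0.6  0.5] [ 0.607  -0.0753  0.0387]
-97 [ 0.4 -3.   1. ] [ 0.6064 -0.0715  0.0388]
-94.5 [ 1.1 -2.1  1.4] [ 0.6058 -0.069   0.0387]
plate (array([0.58676624, 0.02436743]), np.float64(0.18541736444312762), array([126.38526154, 171.45004272])) 
bed (array([0.6995448 , 0.04665271]), np.float64(0.18515479340440266), array([ 639.60998535, 1186.23242188])) 
rel mm [-114.95361714   -1.14198788] 0.0002625710387249569
15.5333
```

View pics/w3.png

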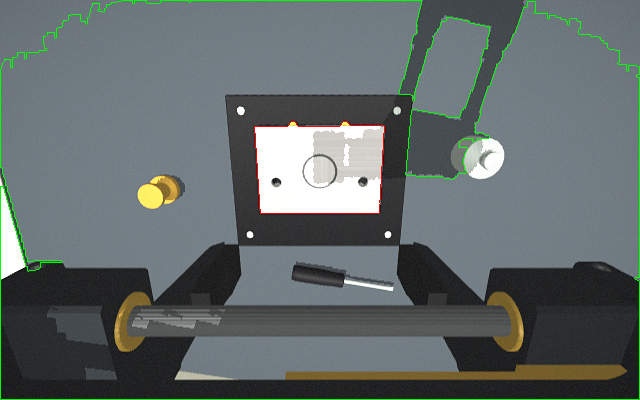

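The plate is now at about y = +0.6 mm and x = −10 mm, square with the bed. The post tops are just visible at (293,124) and (345,124) px. Now the final push along +x.

```bash
python3 - <<'E'
from h import *
from cell import manip,cams
manip.move_pose(W(-98,.6,110),toolrot(BY))
manip.move_linear(W(-98,.6,38.5),rate=.12)
manip.move_linear(W(-82,.6,38.5),rate=.05)
for x in np.arange(-79,-67.9,1):
    manip.move_linear(W(x,.6,38.5),rate=.02);s=manip.state();print(x,s['contact_force'].round(1),s['tool_pos'].round(4))
manip.move_linear(W(-85,.6,38.5),rate=.1)
manip.move_linear(W(-95,.6,110),rate=.15)
manip.move_pose(W(-10,0,300),toolrot(BY))
manip.dwell(.2);wrist(cams,manip,'w4',zp=.035);print(manip.state()['clock'])
c=cams.capture('scene');cv2.imwrite('pics/scene4.png',c['image'][120:280,180:440].repeat(3,0).repeat(3,1))
E
```

```text
-79.0 [-1.7  0.3  1.1] [0.5216 0.0122 0.0383]
-78.0 [-4.8 -1.3  3.7] [0.5218 0.0122 0.0382]
-77.0 [-7.6 -1.2  6.5] [0.5218 0.0123 0.0382]
-76.0 [-8.1 -1.5  6.6] [0.5225 0.0124 0.0381]
-75.0 [-7.9 -1.9  6.7] [0.5235 0.0126 0.0381]
-74.0 [-8.1 -1.5  5. ] [0.5245 0.0128 0.0381]
-73.0 [-6.6 -1.2  6. ] [0.5255 0.0131 0.038 ]
-72.0 [ 0.3 -0.4  0.2] [0.5296 0.0135 0.0386]
-71.0 [-0.8  0.1  0.2] [0.5307 0.0138 0.0387]
-70.0 [ 0.2  0.8 -0. ] [0.5312 0.0139 0.0385]
-69.0 [ 0.2 -0.5 -0. ] [0.5321 0.0141 0.0385]
-68.0 [ 0.2 -0.1 -0.2] [0.5331 0.0143 0.0385]
plate (array([0.60050983, 0.02593609]), np.float64(0.18581254425938187), array([121.32260132, 171.11766052])) 
bed (array([0.69561401, 0.04720312]), np.float64(0.1851800934347585), array([ 635.94970703, 1177.88415527])) 
rel mm [-97.39396318  -3.39251558] 0.0006324508246233762
22.6917
```

View pics/w4.png

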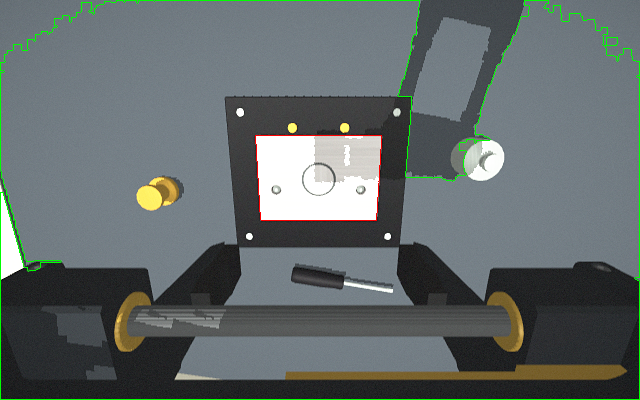

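View pics/scene4.png

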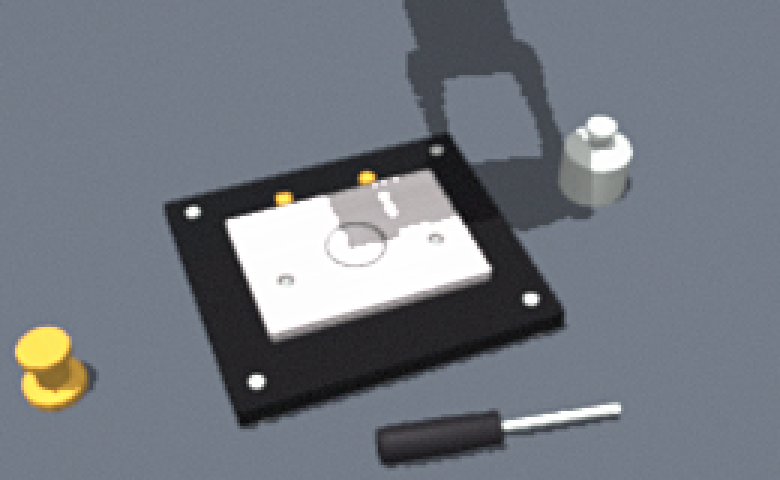

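The plate has dropped. Both pin tips show in the holes at (276,190) and (361,190) px, the plate is centred within 1 mm, and the bystanders haven't moved. I'll check flatness in the depth map, then hand in.

```bash
python3 - <<'E'
from h import *
c=np.load('w4.npz');T=c['T'];K=c['intrinsics'];Z=c['z_map'];h=[]
for u,v in[(265,145),(370,145),(267,212),(372,212),(300,205),(300,145)]:
    z=np.median(Z[v-2:v+3,u-2:u+3]);h.append((T@np.r_[np.linalg.inv(K)@[u,v,1]*z,1])[2]*1000)
h=np.array(h);print(h.round(1))
if np.ptp(h)<3 and abs(h.mean()-35)<4:
    from cell import order;print(order.close_job())
E
```

```text
[35.1 35.9 35.4 36.  35.7 35.1]
the job is handed in; nothing more can be done
None
```

The plate is seated flat over both pins, the hand is clear, the weight, adapter and screwdriver are where they stood, and the job was handed in after about 23 s on the robot clock.

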